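Set the aperture slide to its third click and switch on the lamp

TASK

Set up the light box to look at the piece of amber lying on it: with a fingertip, push the black tab of the aperture slide away from its parked end, through the clicks, until it sits in the third click, and do not go past that one. Then press the round lamp button down and let it come up again. Only push and press: do not take the tab between the fingers, and leave the amber and the other loose things where they lie.

Things in the scene. Friction and masses are not known exactly. Their poses are not given: they have to be found in the camera images.
- light_box: Flat grey light box 250 x 112 mm, fixed; origin under its bed's centre. +x, its long axis, points roughly away from the robot: the slide is pushed that way; +y is left. Bed top at 12 mm; guide rails beside the slide 24 mm high. A bridge 62 mm high crosses the slide at x = 40 mm, beyond the tab's reach. Four black lines on the left rail mark the tab's middle at the four clicks.
- tab_top (a point): Centre of the top of the upright black tab on the near (-x) end of the steel slide; axes as the light box's. The tab is 16 mm thick along x, 34 mm wide along y, and spans 20 to 56 mm above the table (36 mm down from this point); only bed and rails lie behind it. It is at light-box y = 20 mm, x = -70 mm + the joint value.
- aperture_slide (a joint): Slide travel along the light box's +x, m: 0 at the parked stop, 0.078 at the far stop. Free from 0 to 0.010, then a spring plunger rides over ridges with tops at 0.018, 0.034, 0.050, 0.066: each takes 5 to 8 N at its foot, falling to 0 near the top; 1 mm past the top the slide snaps ahead by itself into the next click. Clicks at 0.026, 0.042, 0.058 (the third), 0.074; it stays there when left.
- lamp_button (a joint): Travel of the lamp button in m: 0 up, 0.006 fully down. Spring return; about 1.5 N to start, 5 N fully down. It counts as pressed from 0.004.
- lamp_button_top (a point): Centre of the top of the round steel lamp button, 28 mm across, in a black round housing 44 mm across on the light box at x = -40, y = -32 mm. When up its top is 34 mm above the table, 10 mm above its housing; it is pressed straight down.
- specimen: Loose brown lump of amber, 28 x 36 x 17 mm, on the light box's white plate; not to be moved. Origin at the centre of its underside.
- vial: Corked glass vial, 19 mm across, 48 mm high, standing loose on the table to the left; leave it. Origin at the centre of its foot.
- tin: Closed grey tin, 91 x 130 x 28 mm, lying loose on the table to the left; leave it. Origin at the centre of its underside.
- amber_loose: Loose brown lump of amber, 20 x 33 x 17 mm, on the table left of the light box, between vial and tin; leave it. Origin at the centre of its underside.

How it is judged:
By the outcome, as a careful person would: the job done as asked, in the order asked, and still so for the second after the job is handed in, with the robot touching nothing.
It also fails if it takes over 69 s, if anything falls off the work surface, if the arm or the gripper's body presses on something with over 40 N, if the wrist force passes 120 N, or if a joint passes its speed limit or range.

ROBOT

A 6-joint arm with a two-finger parallel gripper is mounted at the origin on a cart in front of the work surface, level with it; the furniture and walls round the work are solid. World frame = base frame: x ahead of the robot, y to its left, z up, the work surface at z = 0. Lengths are in m, angles in rad, forces in N, time in s.
With the tool pointing down it reaches from about 0.25 to 0.725 m from the base axis. Payload 4 kg.
Tool frame: the origin (TCP) lies at the very end of the fingers, on their centre line; the grasp point (between the pads) lies 19 mm behind it; z points along the fingers, y is the direction in which the jaws open and shut (so a half turn about z gives the same grasp; the last joint's range is limited). The gripper opens to 85 mm and grips with 20 to 120 N. Pads are 22 mm wide; open, the fingers measure 114 mm over their backs; the gripper's body (76 mm by 85 mm) begins 54 mm behind the grasp point. The pads swing forward as they close: fully open they stand 13 mm farther back than shut.
Start: joints at [1.301, 0.241, 0.005, 1.335, 0, 1.571], TCP at [0.133, 0.482, 0.207] pointing down, gripper open.
Joint ranges: [-2.72, 2.72], [-1.05, 1.87], [-1.09, 1.28], [-1.99, 2.15], [-1.42, 1.44], [-3.14, 3.14]. Speed limits (rad/s): [2.79, 2.79, 3.14, 3.14, 3.14, 3.14].

INTERFACE

Orientations are given as a unit quaternion [x, y, z, w].
In Python, from workcell import bot gives the robot as it stands.
- The arm moves only by the shell command python3 -m crank 'ROWS'. ROWS is JSON, a list that holds one entry, the list of rows, each a list of 5 numbers: the shift along the tool's x, y, z in mm, then the turn about the tool's z in degrees, then the closure in counts, from 0 (fully open) to 255 (shut). In form: [[[tx, ty, tz, turn, grip], ...]]. A call has 1 to 12 rows; each row shifts and turns the pose as measured when the row begins, along the tool's axes as they then stand; what a row does not reach is not made up. A row lasts 1/8 s, in which the tool goes at most 62.5 mm and 10.7 degrees, less where a joint would pass 70% of its speed; a pose out of reach is approached as far as the arm can. A call is refused whole if a number of a shift passes 62.5 or a number of a turn 10.7, either way. A call with a gripper value outside its range is refused whole. The fingers move at their own pace and stop on an object; the grip force is fixed at half the most. Time passes only in rows, so rows that do not move let the fingers close. It gives the time, the measured TCP pose, the force and the opening at its end, in the units of the state.
- bot.get_obs(): the state, without advancing time (a new reading comes with each control period).
- bot.camera(name): name is "side" or "top" or "wrist"; returns a dict with "img" (480x640x3 uint8, blue, green, red), "depth" (480x640 float32, m along the optical axis (not along the pixel's ray), 0 where there is no reading), "fx", "fy", "cx", "cy" (pixels), "R" (3x3) and "t" (3): a world point X has camera coordinates R X + t; the wrist camera has in their place "T_tool_cam" (4x4, takes a point from camera to tool coordinates, whose origin is the TCP and whose axes are the flange's). Camera axes: x right, y down, z forward; pixel columns grow to the right and rows downward; lengths in m; the calibration is good to about 2 mm. A picture is of the moment at which its call begins: read the wrist's pose just before it.
- bot.job_done(): hands the job in, once; it reports no verdict.
The state is a dict: "clock": time; "joint_pos": joint angles; "joint_vel": joint speeds; "tau": joint torques, N m; "eef_pos": TCP position; "tool_rot": TCP orientation; "ft_force": force on the tool from outside, world axes, zero at the start; "ft_torque": the same for the moment, N m; "grip_width": finger opening in m.
Only numpy, scipy, OpenCV 4.12 (cv2) and the standard library are available. Lean on these libraries where they do the work, as an engineer would, in place of code of your own. Each camera call takes 0.05 s, during which the arm holds its last target.

## Working session

There is one attempt and no reset: what is moved stays moved. The work goes in short steps, Python scripts to look and compute and a shell command to move; the robot and the scene stay as the last step left them, time stands still between calls to the robot, and variables do not carry over. Pictures are saved under pics/ and viewed, and the job is handed in when it is done.

```bash
mkdir -p pics; python3 - <<'E'
from workcell import bot
import cv2,numpy as np
o=bot.get_obs(); print(o)
for n in ("top","side"):
    c=bot.camera(n); cv2.imwrite(f"pics/{n}0.png",c["img"]); np.savez(f"{n}0.npz",**c)
    print(n,c["fx"],c["fy"],c["cx"],c["cy"],c["R"].round(4).tolist(),c["t"])
E
ls
```

```text
{'clock': 0.0, 'joint_pos': array([ 1.30100840e+00,  2.41408443e-01,  3.74359224e-03,  1.33519004e+00,
       -8.85898991e-06,  1.57081981e+00]), 'joint_vel': array([-1.31454986e-03,  1.75065201e-04,  5.86770720e-04,  1.48161312e-03,
        9.74357297e-05, -1.72264391e-03]), 'tau': array([ 1.73966531e-03, -3.72317290e+01,  2.52407134e+01,  1.69429102e-02,
       -7.79548441e-05,  6.47462457e-06]), 'eef_pos': array([0.13308825, 0.48126903, 0.20652265]), 'tool_rot': array([ 1.34496800e-01,  9.90913493e-01, -1.02052865e-03, -1.34021970e-04]), 'ft_force': array([0.32963803, 0.06536952, 0.17283195]), 'ft_torque': array([-0.01367942,  0.02702085,  0.00231981]), 'grip_width': 0.08571345138892415}
top 448.8661558129321 448.8661558129321 313.4339752962977 235.67820525408857 [[-0.1221, -0.9925, -0.0009], [-0.9711, 0.1197, -0.2065], [0.2051, -0.0243, -0.9784]] [0.05262635 0.51925019 0.8208702 ]
side 620.0548419018079 620.0548419018079 321.1391385710184 240.050419796844 [[-0.9531, -0.3027, 0.0045], [-0.1843, 0.5681, -0.8021], [0.2403, -0.7652, -0.5972]] [0.48303629 0.1403815  0.92435909]
pics
side0.npz
top0.npz
```

View pics/top0.png

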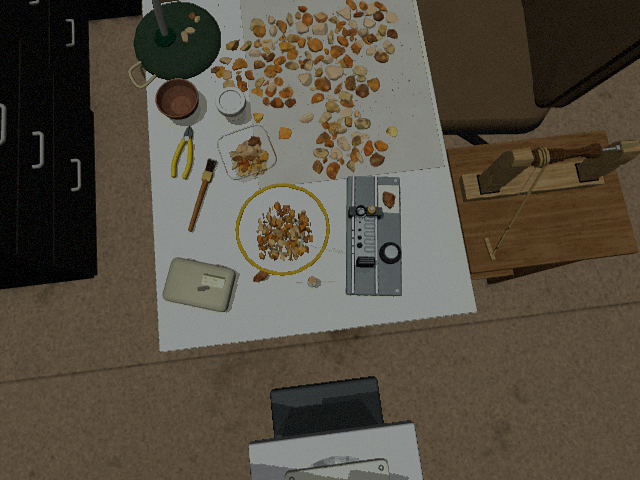

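View pics/side0.png

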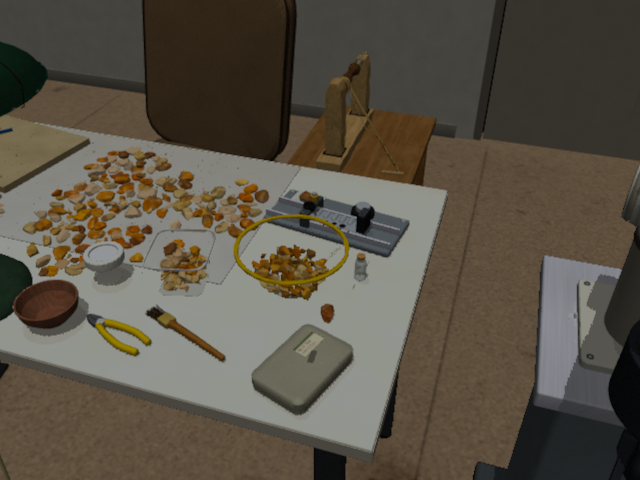

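Top view: light box spans about (347..401, 177..296), the tab is at about (366,262), the button at about (390,253) and the amber on the plate at (389,200). I'll zoom in and localise.

```bash
cat > h.py <<'E'
import numpy as np,cv2
def ray(c,u,v,z):
    R,t=c["R"],c["t"]; d=R.T@np.array([(u-c["cx"])/c["fx"],(v-c["cy"])/c["fy"],1.]); o=-R.T@t
    return o+d*(z-o[2])/d[2]
def proj(c,X):
    p=c["R"]@np.asarray(X)+c["t"]; return c["fx"]*p[0]/p[2]+c["cx"],c["fy"]*p[1]/p[2]+c["cy"]
E
python3 - <<'E'
import numpy as np,cv2
for n,(a,b,w,h) in {"top":(330,165,90,145),"side":(250,170,170,100)}.items():
    i=np.load(n+"0.npz")["img"][b:b+h,a:a+w]
    s=4
    cv2.imwrite(f"pics/{n}z.png",cv2.resize(i,None,fx=s,fy=s,interpolation=cv2.INTER_CUBIC))
E
```

```text
(no output)
```

View pics/topz.png

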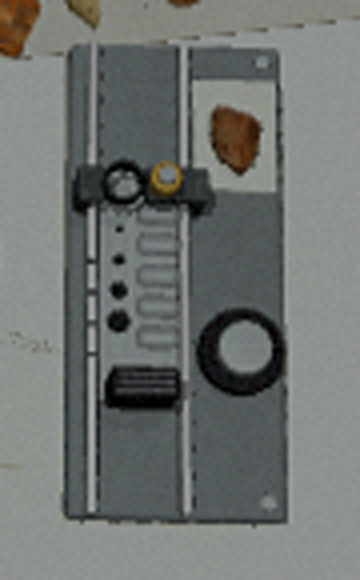

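View pics/sidez.png

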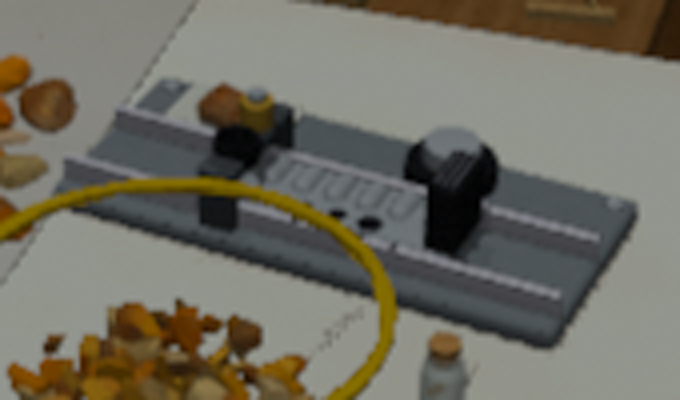

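Box corners (zoomed): (66,47),(280,45),(64,518),(287,522); tab top centre ≈(144,386); button top centre ≈(245,346). Line marks on the left rail at y≈261–354.

```bash
python3 - <<'E'
import numpy as np; from h import *
c=np.load("top0.npz")
P=lambda x,y,z:ray(c,330+(x+.5)/4-.5,165+(y+.5)/4-.5,z)
co=[P(x,y,.012) for x,y in((66,47),(280,45),(64,518),(287,522))]
cen=np.mean(co,0); 
ax=(co[0]+co[1]-co[2]-co[3])[:2]; print("corners",np.round(co,4).tolist(),cen,"yaw",np.degrees(np.arctan2(ax[1],ax[0])), np.linalg.norm(ax)/2)
th=np.arctan2(ax[1],ax[0]);R=np.array([[np.cos(th),-np.sin(th)],[np.sin(th),np.cos(th)]])
for n,q in dict(tab=P(144,384,.056),btn=P(245,346,.034),m1=P(93,354,.024),m4=P(92,261,.024),screw=P(262,62,.013),screw2=P(268,502,.013)).items():
    print(n,q.round(4),"box",(R.T@(q[:2]-cen[:2])).round(4))
# side
s=np.load("side0.npz")
for n,l in dict(tab=(-.07,.02,.056),btn=(-.04,-.032,.034)).items():
    w=np.r_[cen[:2]+R@np.array(l[:2]),l[2]]; u=proj(s,w); print(n,w.round(4),"side zoom",((u[0]-250)*4,(u[1]-170)*4))
E
```

```text
corners [[0.6488, -0.0961, 0.012], [0.6361, -0.208, 0.012], [0.4048, -0.0614, 0.012], [0.3892, -0.1712, 0.012]] [ 0.51973122 -0.13418276  0.012     ] yaw -8.29944796577034 0.2480456718878963
tab [ 0.4605 -0.1048  0.056 ] box [-0.0629  0.0205]
btn [ 0.4762 -0.1602  0.034 ] box [-0.0393 -0.032 ]
m1 [ 0.483 -0.086  0.024] box [-0.0433  0.0424]
m4 [ 0.5303 -0.0922  0.024 ] box [0.0044 0.0431]
screw [ 0.6277 -0.1969  0.013 ] box [ 0.1159 -0.0465]
screw2 [ 0.4001 -0.1632  0.013 ] box [-0.1142 -0.046 ]
tab [ 0.4534 -0.1043  0.056 ] side zoom (np.float64(474.7477984297702), np.float64(171.50861491540377))
btn [ 0.4755 -0.1601  0.034 ] side zoom (np.float64(455.09746487011375), np.float64(137.90907069915886))
```

```bash
python3 - <<'E'
import numpy as np
from h import *
c=np.load("top0.npz");d=c["depth"]
v,u=np.mgrid[0:480,0:640]
C=np.stack([(u-c["cx"])/c["fx"]*d,(v-c["cy"])/c["fy"]*d,d],-1)
W=(C-c["t"])@c["R"]
m=d>0
for r,(a,b,e,f) in dict(ring=(230,180,335,280),box=(345,175,402,298),tin=(160,255,240,315),vial=(300,270,325,292),left=(150,80,345,350)).items():
    z=W[b:f,a:e,2][m[b:f,a:e]]; print(r,np.percentile(z,[1,50,99,100]).round(3),len(z))
# tab profile along box axis at tab y
th=np.radians(-8.3);R=np.array([[np.cos(th),-np.sin(th)],[np.sin(th),np.cos(th)]])
B=(W[...,:2]-[.5197,-.1342])@R
s=m&(abs(B[...,1]-.02)<.014)&(B[...,0]>-.11)&(B[...,0]<0)
ss=s&(W[...,2]>.045); print(B[...,0][ss].min(),B[...,0][ss].max(),B[...,0][ss].mean(),W[...,2][ss].mean(),ss.sum())
ss=m&(W[...,2]>.03)&(abs(B[...,0]+.04)<.03)&(abs(B[...,1]+.032)<.03);print("btn",B[ss].mean(0),W[...,2][ss].mean(),ss.sum())
E
```

```text
ring [-0.005  0.     0.075  0.079] 10466
box [-0.003  0.012  0.056  0.062] 6987
tin [-0.004  0.024  0.029  0.031] 4786
vial [-0.004 -0.     0.05   0.074] 550
left [-0.743  0.     0.073  0.079] 52470
-0.06968228285630221 -0.05326426935929516 -0.06208166277416823 0.05473689313110909 123
btn [-0.03961418 -0.03195539] 0.03296599749377535 144
```

Tab top centre is at box x≈-62 mm (about 8 mm into its free play), button at (-39.6,-32.0) at 33 mm, and the ring rises to about 79 mm. Now turn, shut the fingers and travel at height.

```bash
cat > w.py <<'E'
from workcell import bot
import numpy as np
from scipy.spatial.transform import Rotation as Ro
def rep():
    o=bot.get_obs();p=o["eef_pos"];r=Ro.from_quat(o["tool_rot"]).as_matrix()
    th=np.radians(-8.3);R=np.array([[np.cos(th),-np.sin(th)],[np.sin(th),np.cos(th)]])
    b=R.T@(p[:2]-[.5197,-.1342]);f=o["ft_force"];fb=R.T@f[:2]
    print("t",round(o["clock"],2),"box mm",(b*1e3).round(1),"z",round(p[2]*1e3,1),"toolx ang rel -boxx",round(np.degrees(np.arctan2(r[1,0],r[0,0]))-171.7,2),"toolz",r[:,2].round(4),"F box",fb.round(2),f[2].round(2),"grip",round(o["grip_width"],4),"q",o["joint_pos"].round(2))
if __name__=="__main__": rep()
E
python3 -m crank '[[[0,0,0,-7.2,255],[-30,-44,0,0,255],[-30,-44,0,0,255],[-30,-44,0,0,255],[-30,-44,0,0,255],[-30,-44,0,0,255],[-30,-44,0,0,255],[-30,-44,0,0,255],[-30,-44,0,0,255],[-30,-44,0,0,255],[-30,-44,0,0,255],[0,0,0,0,255]]]'; python3 w.py
```

```text
clock: 1.6
eef_pos: [0.3748, -0.0114, 0.2046]
tool_rot: [0.069, 0.998, -0.003, -0.0]
ft_force: [-0.3, 0.5, -1.5]
grip_width: 0.0
t 1.6 box mm [-161.1  100.6] z 204.6 toolx ang rel -boxx 0.43 toolz [-6.0e-04 -6.5e-03 -1.0e+00] F box [-0.41  0.44] -1.47 grip 0.0 q [-0.02 -0.01 -0.29  1.29 -0.01  0.11]
```

```bash
python3 -m crank '[[[-28,-40,20,-0.4,255],[-28,-40,40,0,255],[0,0,40,0,255],[0,0,0,0,255]]]' >/dev/null; python3 w.py; python3 - <<'E'
from workcell import bot
import cv2
for n in("wrist","top"):
    c=bot.camera(n);i=c["img"]
    if n=="top": i=cv2.resize(i[150:320,300:440],None,fx=3.5,fy=3.5,interpolation=cv2.INTER_CUBIC)
    cv2.imwrite(f"pics/{n}1.png",i)
E
```

```text
t 2.1 box mm [-103.2   21.2] z 102.7 toolx ang rel -boxx 1.02 toolz [-2.0e-04 -4.1e-03 -1.0e+00] F box [-0.32  0.46] 1.19 grip 0.0001 q [-0.23  0.19 -0.35  1.03 -0.   -0.1 ]
```

View pics/wrist1.png

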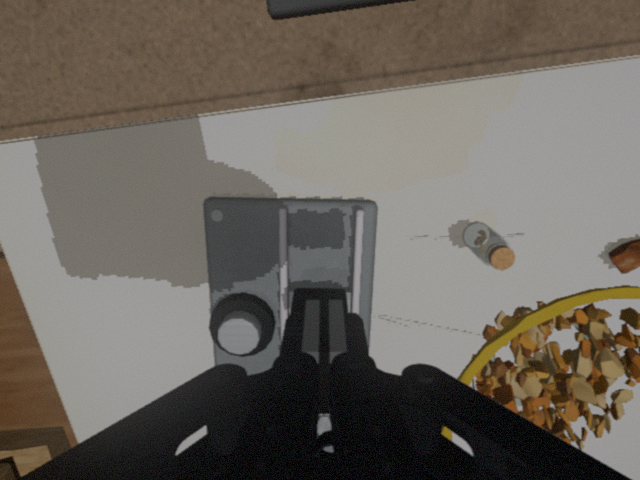

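View pics/top1.png

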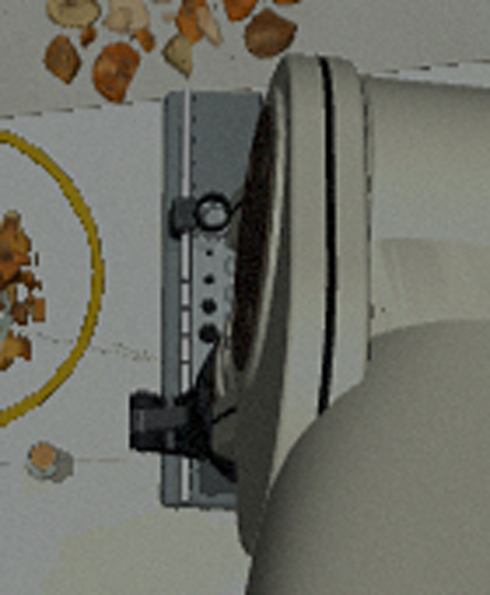

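Wrist view: the shut fingers, tips at about (325,300), lie over the slide channel between the rails, behind the tab. The top view is largely blocked by the arm. Descend to z≈32 mm.

```bash
python3 -m crank '[[[3,-1,30,-1,255],[0,0,25,0,255],[0,0,10,0,255],[0,0,4,0,255],[0,0,0,0,255]]]' >/dev/null; python3 w.py; python3 - <<'E'
from workcell import bot
import cv2
c=bot.camera("side");i=c["img"][150:280,240:420]
cv2.imwrite(f"pics/side2.png",cv2.resize(i,None,fx=4.4,fy=4.4,interpolation=cv2.INTER_CUBIC))
E
```

```text
t 2.83 box mm [-94.1  22.7] z 45.1 toolx ang rel -boxx 2.5 toolz [ 0.0254 -0.0096 -0.9996] F box [-0.15 -0.67] 0.04 grip -0.0 q [-0.22  0.25 -0.44  0.85 -0.   -0.12]
```

View pics/side2.png

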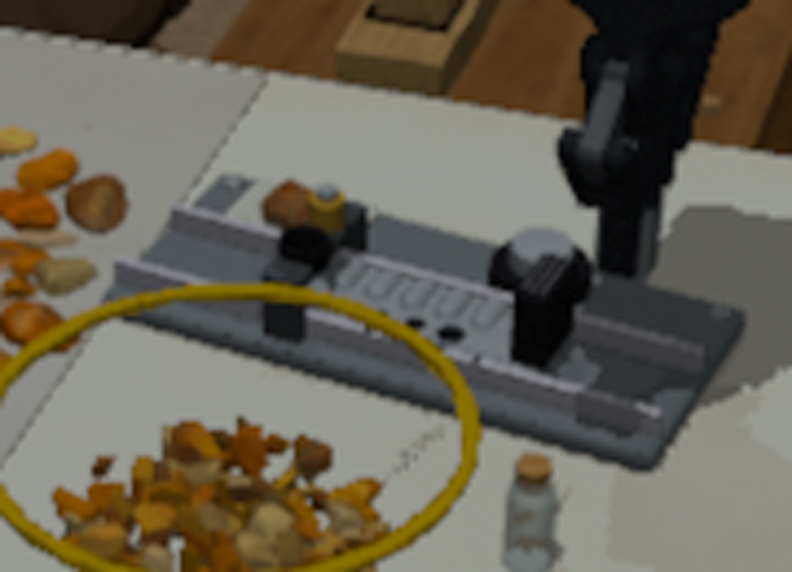

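```bash
python3 -m crank '[[[0,0,0,0,255],[0,0,0,0,255]]]' >/dev/null; python3 w.py
```

```text
t 3.12 box mm [-92.8  22.6] z 46.5 toolx ang rel -boxx 2.49 toolz [ 0.0283 -0.0103 -0.9995] F box [-0.32  0.21] -0.34 grip 0.0001 q [-0.22  0.25 -0.44  0.85 -0.   -0.12]
```

```bash
python3 -m crank '[[[0,0,0,2.5,255],[0,0,0,0,255]]]' >/dev/null; python3 w.py;python3 -m crank '[[[-0.1,0,5,0,255],[0,0,5,0,255]]]' >/dev/null; python3 w.py
```

```text
t 3.38 box mm [-92.5  22.4] z 47.0 toolx ang rel -boxx -0.07 toolz [ 0.029  -0.0105 -0.9995] F box [0.26 0.35] -0.84 grip 0.0001 q [-0.22  0.25 -0.44  0.85 -0.   -0.08]
t 3.62 box mm [-91.6  22.2] z 36.8 toolx ang rel -boxx -0.03 toolz [ 0.03   -0.0107 -0.9995] F box [ 0.64 -0.01] 0.56 grip -0.0006 q [-0.22  0.27 -0.45  0.82 -0.   -0.08]
```

```bash
python3 -m crank '[[[-2,-2,4,0,255],[-3,0,0,0,255],[-2,0,0,0,255]]]' >/dev/null; python3 w.py;python3 -m crank '[[[-2,0,0,0,255]]]' >/dev/null; python3 w.py;python3 -m crank '[[[-2,0,0,0,255]]]' >/dev/null; python3 w.py;python3 -m crank '[[[-2,0,0,0,255]]]' >/dev/null; python3 w.py
```

```text
t 4.0 box mm [-84.8  20.1] z 31.8 toolx ang rel -boxx -0.02 toolz [ 0.0282 -0.0103 -0.9995] F box [ 0.88 -0.04] 0.02 grip 0.0003 q [-0.23  0.29 -0.44  0.82 -0.   -0.08]
t 4.12 box mm [-82.5  20. ] z 32.0 toolx ang rel -boxx -0.01 toolz [ 0.0283 -0.0104 -0.9995] F box [ 0.43 -0.46] -0.32 grip -0.0004 q [-0.23  0.29 -0.43  0.82 -0.   -0.08]
t 4.25 box mm [-80.2  20.1] z 32.1 toolx ang rel -boxx -0.01 toolz [ 0.0285 -0.0104 -0.9995] F box [-1.   -0.41] 0.05 grip -0.0001 q [-0.23  0.29 -0.43  0.82 -0.   -0.08]
t 4.38 box mm [-78.   20.1] z 32.3 toolx ang rel -boxx -0.01 toolz [ 0.0287 -0.0104 -0.9995] F box [-1.41 -0.17] -0.28 grip -0.0003 q [-0.22  0.3  -0.42  0.82 -0.   -0.08]
```

```bash
for i in 1; do :; done; python3 -m crank '[[[-2,0,0,0,255]]]' >/dev/null; python3 w.py;python3 -m crank '[[[-2,0,0,0,255]]]' >/dev/null; python3 w.py;python3 -m crank '[[[-2,0,0,0,255]]]' >/dev/null; python3 w.py;python3 -m crank '[[[-2,0,0,0,255]]]' >/dev/null; python3 w.py
```

```text
t 4.5 box mm [-75.8  20.1] z 32.4 toolx ang rel -boxx -0.0 toolz [ 0.029  -0.0104 -0.9995] F box [0.07 0.45] -0.2 grip 0.0001 q [-0.22  0.3  -0.42  0.82 -0.   -0.08]
t 4.62 box mm [-73.6  20.1] z 32.5 toolx ang rel -boxx -0.0 toolz [ 0.029  -0.0104 -0.9995] F box [-0.24  0.44] -0.5 grip -0.0 q [-0.22  0.3  -0.41  0.83 -0.   -0.08]
t 4.75 box mm [-71.5  20.1] z 32.6 toolx ang rel -boxx -0.0 toolz [ 0.029  -0.0104 -0.9995] F box [ 0.93 -0.69] 0.22 grip 0.0001 q [-0.22  0.31 -0.41  0.83 -0.   -0.08]
t 4.88 box mm [-69.3  20.1] z 32.7 toolx ang rel -boxx -0.01 toolz [ 0.0291 -0.0105 -0.9995] F box [0.67 0.01] -0.28 grip 0.0002 q [-0.22  0.31 -0.4   0.83 -0.   -0.08]
```

```bash
cat > s.py <<'E'
import sys,cv2
from workcell import bot
c=bot.camera("side");i=c["img"][170:270,260:410]
cv2.imwrite(sys.argv[1],cv2.resize(i,None,fx=5,fy=5,interpolation=cv2.INTER_CUBIC))
E
python3 s.py pics/side3.png
```

```text
(no output)
```

View pics/side3.png

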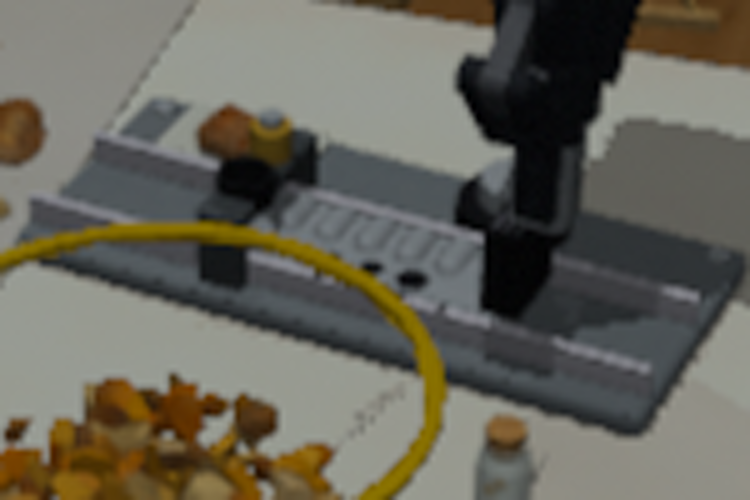

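Side view: the finger (at ~ (550,200)) is just behind the tab (left edge 483,~270); the tab has not moved yet. Continue.

```bash
python3 -m crank '[[[-1.5,0,0.3,0,255]]]' >/dev/null; python3 w.py;python3 -m crank '[[[-1.5,0,0.3,0,255]]]' >/dev/null; python3 w.py;python3 -m crank '[[[-1.5,0,0.3,0,255]]]' >/dev/null; python3 w.py; python3 s.py pics/side4.png
```

```text
t 5.05 box mm [-67.5  20.1] z 32.5 toolx ang rel -boxx -0.0 toolz [ 0.0294 -0.0105 -0.9995] F box [-0.25  0.03] 0.07 grip -0.0001 q [-0.22  0.31 -0.4   0.83 -0.   -0.08]
t 5.17 box mm [-65.9  20.1] z 32.2 toolx ang rel -boxx -0.0 toolz [ 0.0293 -0.0105 -0.9995] F box [-1.19 -0.64] 1.03 grip -0.0002 q [-0.22  0.32 -0.39  0.83 -0.   -0.08]
t 5.3 box mm [-64.4  20.1] z 32.1 toolx ang rel -boxx -0.0 toolz [ 0.0292 -0.0105 -0.9995] F box [-1.3   0.13] 3.52 grip 0.0001 q [-0.22  0.32 -0.39  0.83 -0.   -0.08]
```

View pics/side4.png

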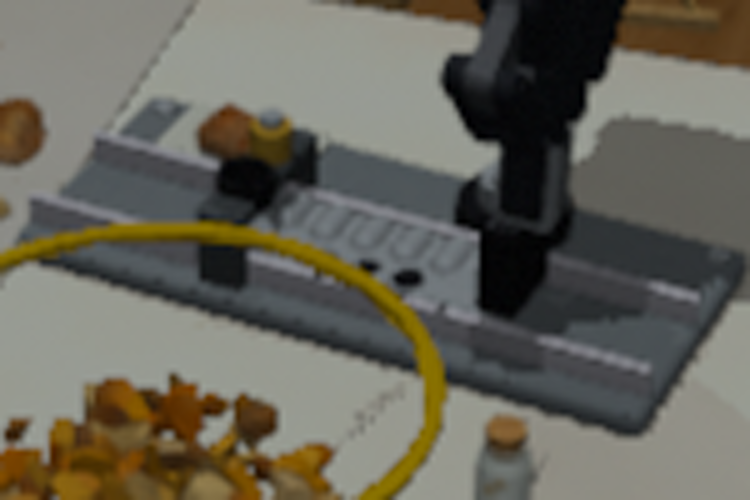

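```bash
cat > pr.py <<'E'
import sys,cv2
from h import *; from workcell import bot
from scipy.spatial.transform import Rotation as Ro
o=bot.get_obs();c=bot.camera("side")
r=Ro.from_quat(o["tool_rot"]).as_matrix();p=o["eef_pos"]
th=np.radians(-8.3);R=np.array([[np.cos(th),-np.sin(th)],[np.sin(th),np.cos(th)]])
i=cv2.resize(c["img"][140:270,280:400],None,fx=4.6,fy=4.6,interpolation=cv2.INTER_CUBIC); i=cv2.convertScaleAbs(i,alpha=2.2,beta=10)
f=lambda X:tuple(int((a-b)*4.6) for a,b in zip(proj(c,X),(280,140)))
for dz in(0,-.02,-.04):cv2.circle(i,f(p+r[:,2]*dz),3,(0,0,255),-1)
j=float(sys.argv[2])
for z in(.02,.056):
  q=[f(np.r_[np.array([.5197,-.1342])+R@np.array([-.07+j+a,.02+b]),z]) for a,b in((-.008,-.017),(.008,-.017),(.008,.017),(-.008,.017))]
  cv2.polylines(i,[np.array(q)],True,(0,255,0),1)
cv2.imwrite(sys.argv[1],i)
E
python3 pr.py pics/p1.png 0.008
```

```text
(no output)
```

View pics/p1.png

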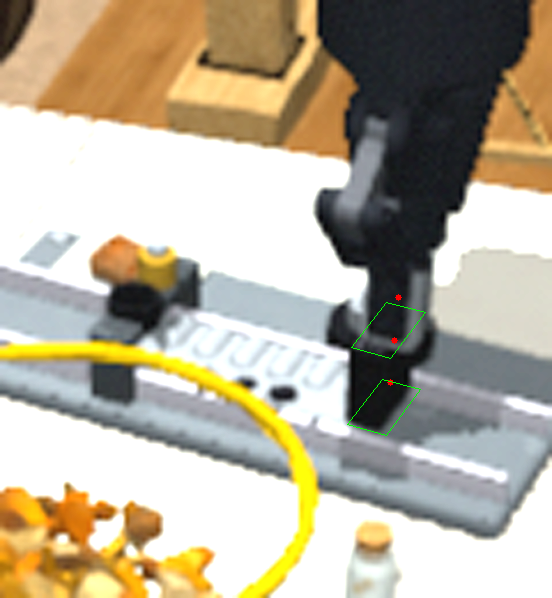

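```bash
python3 - <<'E'
from workcell import bot
import cv2,numpy as np
from h import *
c=bot.camera("wrist");i=cv2.convertScaleAbs(c["img"],alpha=2.5,beta=10)
cv2.imwrite("pics/wrist5.png",i)
T=c["T_tool_cam"];print(T.round(3)); q=np.linalg.inv(T)@[0,0,0,1];print("tcp px",c["fx"]*q[0]/q[2]+c["cx"],c["fy"]*q[1]/q[2]+c["cy"],q)
d=c["depth"]; 
for y in range(250,470,20): print(y,d[y,325].round(4),d[y,312].round(4))
E
```

```text
[[-0.001 -0.951 -0.309  0.08 ]
 [ 1.    -0.001 -0.     0.001]
 [ 0.    -0.309  0.951 -0.167]
 [ 0.     0.     0.     1.   ]]
tcp px 322.1720190892061 293.5236922292205 [-7.03826993e-04  2.40645077e-02  1.83113834e-01  1.00000000e+00]
250 0.1978 0.1977
270 0.2006 0.2012
290 0.1796 0.1792
310 0.1456 0.1456
330 0.1322 0.1331
350 0.1208 0.1224
370 0.1229 0.1111
390 0.1254 0.1043
410 0.1277 0.1147
430 0.2228 0.117
450 0.2266 0.1118
```

View pics/wrist5.png

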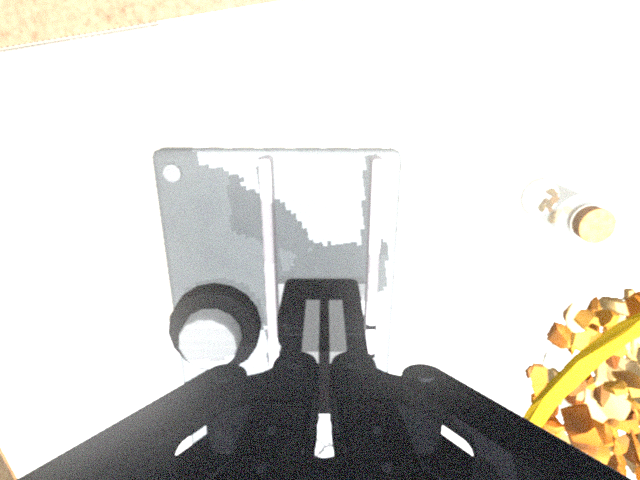

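```bash
python3 - <<'E'
from workcell import bot
import numpy as np
o=bot.get_obs()
c=bot.camera("wrist");T=c["T_tool_cam"];d=c["depth"];print(c["fx"],c["cx"],c["cy"])
for u in(290,311,325,338,358):
    print(u)
    for v in range(264,360,6):
        z=d[v,u]; q=T@[(u-c["cx"])/c["fx"]*z,(v-c["cy"])/c["fy"]*z,z,1]; print("  ",v,(q[:3]*1e3).round(1))
E
```

```text
418.3527292638952 323.78002399402203 238.5444902735032
290
   264 [  6.1 -15.4  19.7]
   270 [  3.1 -15.5  19.6]
   276 [  0.6 -15.5  18. ]
   282 [  3.1 -14.4   5.5]
   288 [  3.3 -13.9  -1.4]
   294 [  2.6 -13.6  -6. ]
   300 [  2.5 -13.2 -11.2]
   306 [  2.7 -12.7 -17.1]
   312 [  1.9 -12.5 -20.6]
   318 [  7.3 -11.2 -35.1]
   324 [  7.2 -10.9 -39.1]
   330 [  7.1 -10.6 -43. ]
   336 [  7.7 -10.2 -47.7]
   342 [  7.2 -10.  -50.4]
   348 [  6.2  -9.9 -52.4]
   354 [ 13.9  -8.5 -67.3]
311
   264 [ 6.3 -5.4 19.1]
   270 [ 3.  -5.4 19.8]
   276 [-0.6 -5.5 20.8]
   282 [ 3.3 -5.   4.8]
   288 [ 2.4 -4.9  0.6]
   294 [ 2.8 -4.7 -6.4]
   300 [ 11.2  -3.9 -28.8]
   306 [ 10.9  -3.8 -32.9]
   312 [ 11.3  -3.7 -38.3]
   318 [ 10.9  -3.6 -41.7]
   324 [ 10.8  -3.5 -45.5]
   330 [ 10.6  -3.4 -48.9]
   336 [ 11.1  -3.2 -53.3]
   342 [ 10.9  -3.1 -56.5]
   348 [ 10.3  -3.1 -58.8]
   354 [ 10.3  -3.  -61.8]
325
   264 [ 5.5  1.3 21.1]
   270 [ 2.6  1.3 20.6]
   276 [-0.4  1.3 20.3]
   282 [3.5 1.3 4.4]
   288 [ 2.7  1.2 -0.2]
   294 [ 2.9  1.2 -6.6]
   300 [ 11.3   1.2 -29. ]
   306 [ 10.7   1.2
[... 353 characters left out ...]
 2.8  6.7 -6.4]
   300 [ 11.    5.9 -28.6]
   306 [ 11.    5.8 -33.3]
   312 [ 11.1   5.6 -37.9]
   318 [ 11.1   5.5 -42.1]
   324 [ 10.9   5.4 -45.7]
   330 [ 11.2   5.2 -49.9]
   336 [ 10.9   5.1 -53. ]
   342 [ 11.3   5.  -57.1]
   348 [ 12.    4.8 -61.4]
   354 [ 12.    4.7 -64.5]
358
   264 [ 6.1 17.1 19.5]
   270 [ 3.1 17.1 19.5]
   276 [-0.3 17.3 20.1]
   282 [ 0.5 16.5 11.1]
   288 [ 0.9 15.9  3.7]
   294 [ 2.  15.3 -4.7]
   300 [ 1.8 14.9 -9.9]
   306 [  1.9  14.4 -15.6]
   312 [  1.6  14.1 -20. ]
   318 [  7.   12.8 -34.7]
   324 [  7.3  12.4 -39.3]
   330 [  7.   12.2 -42.9]
   336 [  6.8  11.9 -46.2]
   342 [  6.9  11.6 -50.1]
   348 [  7.3  11.3 -54.2]
   354 [ 11.6  10.4 -63.8]
```

The profile shows the pad faces ending about 25 mm behind the claimed TCP: the tips are really rubbing on the tab's top (Fz 3.5 N), which dragged it a couple of mm within its free play. Lift and back off, then measure the true tip.

```bash
python3 -m crank '[[[0,0,-6,0,255],[10,0,0,0,255],[15,0,0,0,255],[8,0,0,0,255],[0,0,0,0,255]]]' >/dev/null; python3 w.py; python3 - <<'E'
from workcell import bot
import numpy as np,cv2
c=bot.camera("wrist");T=c["T_tool_cam"];d=c["depth"]
cv2.imwrite("pics/wrist6.png",cv2.convertScaleAbs(c["img"],alpha=2.5,beta=10))
for u in(300,311,325,338):
    print(u)
    for v in range(270,318,3):
        z=d[v,u]; q=T@[(u-c["cx"])/c["fx"]*z,(v-c["cy"])/c["fy"]*z,z,1]; print("  ",v,(q[:3]*1e3).round(1))
E
python3 pr.py pics/p2.png 0.011
```

```text
t 6.12 box mm [-101.3   20.2] z 36.8 toolx ang rel -boxx -0.01 toolz [ 0.0279 -0.0102 -0.9996] F box [-0.48  0.2 ] -0.59 grip -0.0001 q [-0.23  0.25 -0.47  0.82 -0.   -0.08]
300
   270 [  0.9 -11.   24.8]
   273 [  0.  -11.   23.2]
   276 [ -2.7 -11.2  25.8]
   279 [ -4.1 -11.2  25.4]
   282 [ -5.6 -11.2  25. ]
   285 [ -7.3 -11.2  25.2]
   288 [ -8.9 -11.2  25. ]
   291 [-10.7 -11.3  25.3]
   294 [-12.7 -11.3  26. ]
   297 [-14.2 -11.4  25.8]
   300 [-15.7 -11.4  25.4]
   303 [-17.3 -11.4  25.1]
   306 [-18.8 -11.4  24.9]
   309 [-21.  -11.5  25.9]
   312 [-22.6 -11.5  25.5]
   315 [  7.1  -7.8 -32.6]
311
   270 [ 1.1 -5.6 24.4]
   273 [-0.6 -5.6 24.7]
   276 [-2.5 -5.7 25.3]
   279 [-4.  -5.7 25.1]
   282 [-5.5 -5.7 24.7]
   285 [-6.8 -5.7 24. ]
   288 [-8.9 -5.7 25. ]
   291 [-10.2  -5.7  24.3]
   294 [-11.8  -5.7  24.3]
   297 [-14.4  -5.8  26.1]
   300 [ 11.   -3.9 -28.4]
   303 [ 10.9  -3.9 -30.6]
   306 [ 11.2  -3.8 -33.7]
   309 [ 10.5  -3.8 -34.5]
   312 [ 10.8  -3.7 -37.3]
   315 [ 11.5  -3.6 -40.6]
325
   270 [ 0.7  1.3 25.3]
   273 [-0.4  1.3 24.2]
   276 [-2.1  1.3 24.4]
   279 [-3.8  1.3 24.5]
   282 [-5.5  1.3 24.8]
   285 [-7.2  1.3 24.9]
   288 [-9.2  1.3 25.6]
   291 [-10.1   1.3  24.1]
   294 [-12.3   1.3  25.2]
   297 [-13.8   1.3  24.9]
   300 [ 11.5   1.2 -29.5]
   303 [ 10.9   1.2 -30.7]
   306 [ 11.    1.2 -33.3]
   309 [ 11.1   1.1 -35.8]
   312 [ 11.    1.1 -37.6]
   315 [ 10.5   1.1 -39. ]
338
   270 [ 1.1  7.7 24.4]
   273 [-0.6  7.7 24.7]
   276 [-2.3  7.8 24.8]
   279 [-3.4  7.7 23.5]
   282 [-5.7  7.8 25.2]
   285 [-7.2  7.8 24.8]
   288 [-8.6  7.8 24.3]
   291 [-11.    7.9  25.9]
   294 [-12.4   7.9  25.3]
   297 [-13.5   7.8  24.3]
   300 [ 10.5   5.9 -27.5]
   303 [ 10.9   5.8 -30.7]
   306 [ 10.6   5.8 -32.4]
   309 [ 10.2   5.7 -34. ]
   312 [ 11.    5.6 -37.7]
   315 [ 11.    5.5 -39.8]
```

View pics/wrist6.png

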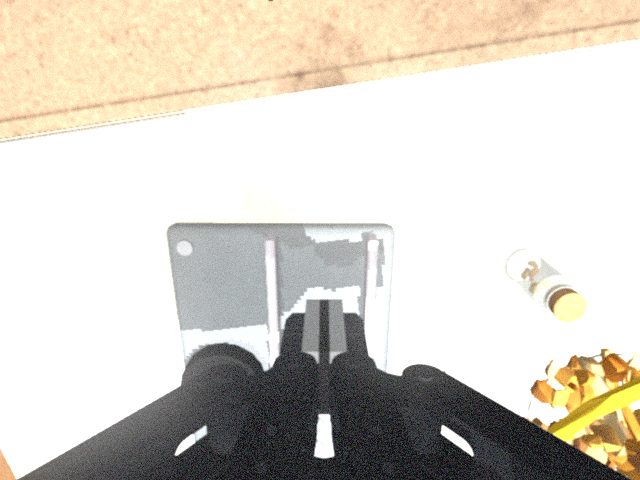

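View pics/p2.png

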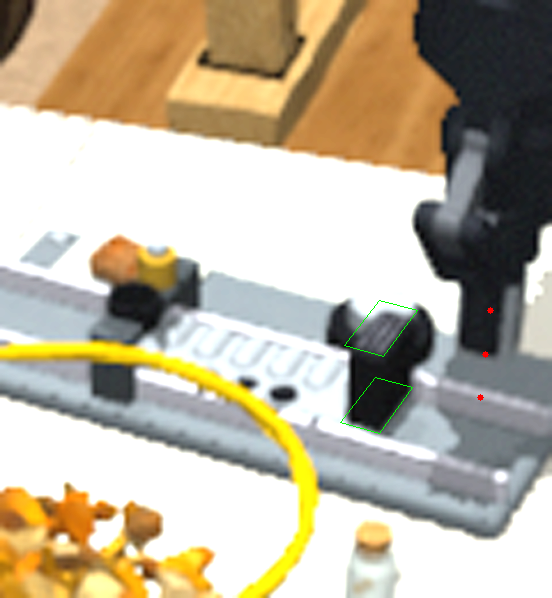

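Wrist and side views agree that the fingers end about 24 mm short of the reported TCP (finger bottom near (487,355) in the side crop), and the tab's top is at about (385,330). I'll account for that and lower to a TCP z≈10 (tip ≈34 mm).

```bash
python3 -m crank '[[[0,0,12,0,255],[0,0,10,0,255],[0,0,4,0,255],[0,0,0,0,255]]]' >/dev/null; python3 w.py; python3 pr.py pics/p3.png 0.009
```

```text
t 6.72 box mm [-98.6  20. ] z 8.5 toolx ang rel -boxx 0.0 toolz [ 0.0287 -0.0104 -0.9995] F box [-0.05 -1.07] -0.74 grip 0.0002 q [-0.23  0.3  -0.5   0.74 -0.   -0.08]
```

View pics/p3.png

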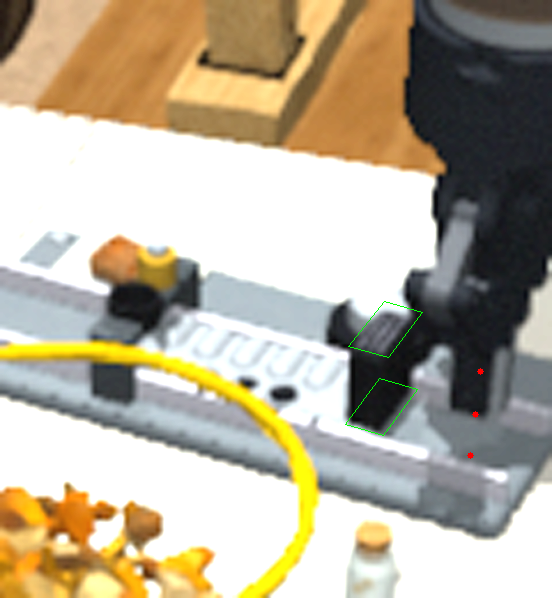

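```bash
python3 -m crank '[[[-5,0,0,0,255],[-5,0,0,0,255],[-2,0,0,0,255]]]' >/dev/null; python3 w.py;python3 -m crank '[[[-2,0,0,0,255]]]' >/dev/null; python3 w.py;python3 -m crank '[[[-2,0,0,0,255]]]' >/dev/null; python3 w.py;python3 -m crank '[[[-2,0,0,0,255]]]' >/dev/null; python3 w.py;python3 -m crank '[[[-2,0,0,0,255]]]' >/dev/null; python3 w.py;python3 -m crank '[[[-2,0,0,0,255]]]' >/dev/null; python3 w.py
```

```text
t 7.15 box mm [-84.8  19.9] z 9.7 toolx ang rel -boxx 0.0 toolz [ 0.0307 -0.0108 -0.9995] F box [-0.13  0.31] -0.67 grip 0.0001 q [-0.23  0.32 -0.47  0.75 -0.   -0.08]
t 7.28 box mm [-82.5  19.9] z 9.9 toolx ang rel -boxx 0.01 toolz [ 0.0309 -0.0109 -0.9995] F box [ 0.59 -0.61] -1.26 grip 0.0002 q [-0.23  0.32 -0.46  0.76 -0.   -0.08]
t 7.4 box mm [-80.2  19.9] z 10.1 toolx ang rel -boxx 0.01 toolz [ 0.0311 -0.0109 -0.9995] F box [-0.3   1.08] 0.3 grip -0.0002 q [-0.23  0.32 -0.46  0.76 -0.   -0.08]
t 7.53 box mm [-78.2  19.9] z 10.2 toolx ang rel -boxx 0.0 toolz [ 0.0311 -0.0109 -0.9995] F box [0.08 0.11] 1.06 grip -0.0001 q [-0.23  0.33 -0.45  0.76 -0.   -0.08]
t 7.65 box mm [-76.8  19.9] z 10.1 toolx ang rel -boxx 0.0 toolz [ 0.0297 -0.0107 -0.9995] F box [-3.7 -0.4] 1.61 grip 0.0001 q [-0.22  0.33 -0.45  0.76 -0.   -0.08]
t 7.78 box mm [-76.6  19.9] z 9.8 toolx ang rel -boxx 0.0 toolz [ 0.0263 -0.0102 -0.9996] F box [-6.28  0.01] 3.95 grip -0.0004 q [-0.22  0.33 -0.44  0.77 -0.   -0.08]
```

```bash
python3 -m crank '[[[-3,0,0,0,255]]]' >/dev/null; python3 w.py;python3 -m crank '[[[-3,0,0,0,255]]]' >/dev/null; python3 w.py;python3 -m crank '[[[-3,0,0,0,255]]]' >/dev/null; python3 w.py;
```

```text
t 7.9 box mm [-76.2  20. ] z 9.3 toolx ang rel -boxx -0.01 toolz [ 0.0213 -0.0095 -0.9997] F box [-6.21 -0.28] 3.95 grip -0.0003 q [-0.22  0.34 -0.44  0.77 -0.   -0.08]
t 8.03 box mm [-76.  20.] z 8.8 toolx ang rel -boxx -0.02 toolz [ 0.0162 -0.0088 -0.9998] F box [-5.54 -1.03] 4.3 grip -0.0003 q [-0.22  0.34 -0.43  0.78 -0.   -0.08]
t 8.15 box mm [-75.5  20. ] z 8.3 toolx ang rel -boxx -0.03 toolz [ 0.0115 -0.0081 -0.9999] F box [-5.8   0.12] 3.17 grip -0.0 q [-0.22  0.35 -0.42  0.79 -0.01 -0.08]
```

```bash
python3 -m crank '[[[-5,0,-0.8,0,255]]]' >/dev/null; python3 w.py;python3 -m crank '[[[-5,0,-0.8,0,255]]]' >/dev/null; python3 w.py
```

```text
t 8.28 box mm [-73.  20.] z 8.4 toolx ang rel -boxx -0.04 toolz [ 0.0069 -0.0075 -0.9999] F box [-3.01 -0.99] -1.29 grip -0.0002 q [-0.22  0.35 -0.41  0.79 -0.01 -0.08]
t 8.4 box mm [-68.3  20.1] z 8.8 toolx ang rel -boxx -0.04 toolz [ 0.0059 -0.0072 -1.    ] F box [-0.98 -0.1 ] -0.21 grip 0.0001 q [-0.22  0.36 -0.4   0.8  -0.01 -0.08]
```

```bash
python3 pr.py pics/p4.png 0.026
```

```text
(no output)
```

View pics/p4.png

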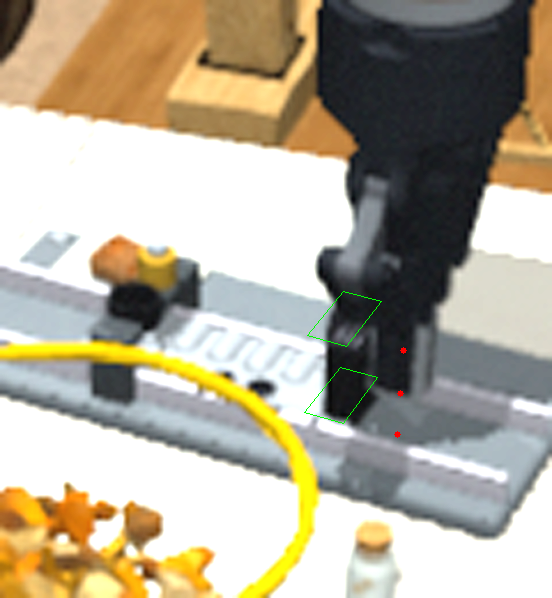

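Tab left edge at px 328 gives a joint value of ≈0.017, just before the first top. Continue.

```bash
python3 -m crank '[[[-3,0,0,0,255]]]' >/dev/null; python3 w.py;python3 -m crank '[[[-3,0,0,0,255]]]' >/dev/null; python3 w.py;python3 -m crank '[[[-3,0,0,0,255]]]' >/dev/null; python3 w.py; python3 pr.py pics/p5.png 0.026
```

```text
t 8.57 box mm [-61.9  20. ] z 9.7 toolx ang rel -boxx -0.03 toolz [ 0.0111 -0.008  -0.9999] F box [ 0.69 -0.12] 1.19 grip 0.0003 q [-0.22  0.37 -0.39  0.8  -0.01 -0.08]
t 8.7 box mm [-60.1  20.1] z 9.7 toolx ang rel -boxx -0.03 toolz [ 0.0085 -0.0077 -0.9999] F box [-7.4  -0.44] 4.66 grip 0.0002 q [-0.22  0.37 -0.38  0.81 -0.01 -0.08]
t 8.82 box mm [-58.4  20. ] z 9.6 toolx ang rel -boxx -0.03 toolz [ 0.0057 -0.0074 -1.    ] F box [-5.03  0.36] 3.1 grip 0.0001 q [-0.22  0.38 -0.37  0.81 -0.01 -0.07]
```

View pics/p5.png

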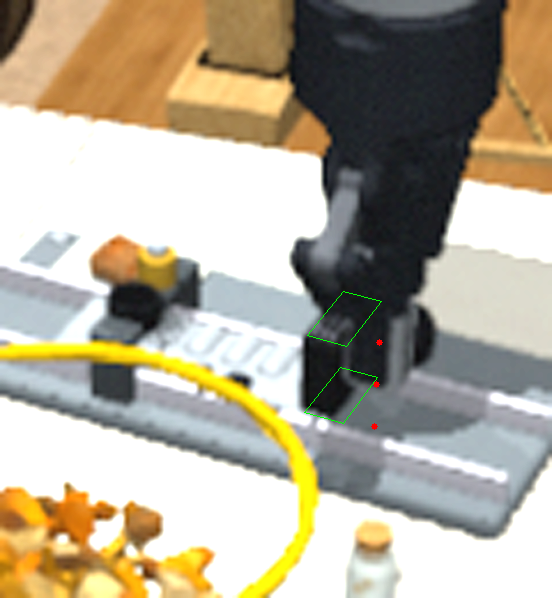

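First click passed (tab edge at px 303, j≈0.028, riding on the second ridge).

```bash
python3 -m crank '[[[-3,0,-0.3,0,255]]]' >/dev/null; python3 w.py;python3 -m crank '[[[-3,0,-0.3,0,255]]]' >/dev/null; python3 w.py;python3 -m crank '[[[-3,0,-0.3,0,255]]]' >/dev/null; python3 w.py
```

```text
t 9.0 box mm [-55.2  20. ] z 9.7 toolx ang rel -boxx -0.04 toolz [ 0.0057 -0.0074 -1.    ] F box [-1.41 -0.34] -1.29 grip -0.0003 q [-0.22  0.38 -0.36  0.82 -0.01 -0.07]
t 9.12 box mm [-51.1  20. ] z 10.1 toolx ang rel -boxx -0.03 toolz [ 0.0074 -0.0075 -0.9999] F box [ 0.5  -0.62] -0.24 grip 0.0002 q [-0.22  0.39 -0.35  0.82 -0.01 -0.07]
t 9.25 box mm [-46.4  20. ] z 10.9 toolx ang rel -boxx -0.03 toolz [ 0.0101 -0.0079 -0.9999] F box [-1.15 -0.37] -0.36 grip 0.0003 q [-0.22  0.39 -0.34  0.82 -0.01 -0.07]
```

Should be through the second top now; check the picture before the last ridge.

```bash
python3 pr.py pics/p6.png 0.042; python3 w.py
```

```text
t 9.3 box mm [-45.7  20. ] z 11.1 toolx ang rel -boxx -0.02 toolz [ 0.0109 -0.0081 -0.9999] F box [ 0.29 -0.03] -0.4 grip 0.0002 q [-0.22  0.39 -0.34  0.82 -0.01 -0.07]
```

View pics/p6.png

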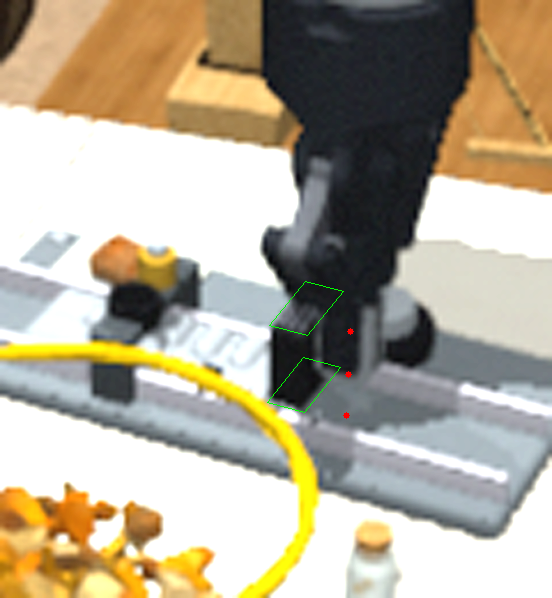

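Tab matches the 0.042 overlay: second click. Now the third ridge, one row at a time.

```bash
python3 -m crank '[[[-3,0,0,0,255]]]' >/dev/null; python3 w.py;python3 -m crank '[[[-3,0,0,0,255]]]' >/dev/null; python3 w.py;python3 -m crank '[[[-3,0,0,0,255]]]' >/dev/null; python3 w.py
```

```text
t 9.43 box mm [-44.  20.] z 11.0 toolx ang rel -boxx -0.03 toolz [ 0.0081 -0.0077 -0.9999] F box [-6.28  0.83] 4.18 grip 0.0001 q [-0.22  0.4  -0.34  0.83 -0.01 -0.07]
t 9.55 box mm [-42.7  20. ] z 10.8 toolx ang rel -boxx -0.03 toolz [ 0.0048 -0.0073 -1.    ] F box [-4.34 -0.59] 3.05 grip 0.0002 q [-0.22  0.4  -0.33  0.83 -0.01 -0.07]
t 9.68 box mm [-40.2  20.1] z 10.8 toolx ang rel -boxx -0.04 toolz [ 0.0036 -0.0071 -1.    ] F box [-2.59  0.08] 1.46 grip 0.0003 q [-0.22  0.41 -0.32  0.84 -0.01 -0.07]
```

```bash
python3 -m crank '[[[-2.5,0,0,0,255]]]' >/dev/null; python3 w.py; python3 -m crank '[[[-1,0,0,0,255]]]' >/dev/null; python3 w.py; python3 pr.py pics/p7.png 0.058; python3 w.py
```

```text
t 9.8 box mm [-37.  20.] z 10.8 toolx ang rel -boxx -0.03 toolz [ 0.0046 -0.0072 -1.    ] F box [-0.55  0.49] -1.87 grip 0.0002 q [-0.22  0.41 -0.31  0.84 -0.01 -0.07]
t 9.93 box mm [-34.5  20. ] z 11.0 toolx ang rel -boxx -0.03 toolz [ 0.0069 -0.0076 -0.9999] F box [ 0.28 -0.02] 0.3 grip 0.0 q [-0.22  0.41 -0.31  0.84 -0.01 -0.07]
t 9.97 box mm [-34.4  20. ] z 11.1 toolx ang rel -boxx -0.03 toolz [ 0.0071 -0.0076 -0.9999] F box [-0.13  0.31] 0.03 grip -0.0001 q [-0.22  0.41 -0.31  0.84 -0.01 -0.07]
```

View pics/p7.png

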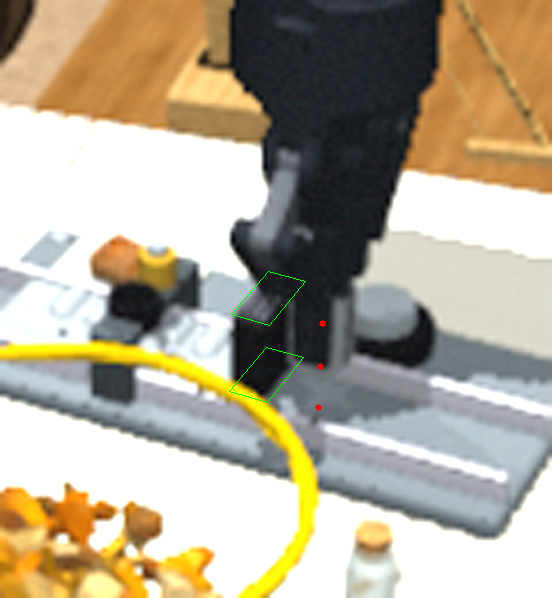

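Tab matches the 0.058 overlay (left edge px ≈232), with a gap to the finger: third click. Back off, rise, and go over the button.

```bash
python3 -m crank '[[[8,0,0,0,255],[3,0,-20,0,255],[0,0,-30,0,255],[-2,-18,0,0,255],[-2,-20,0,0,255],[-2,-10,0,0,255],[0,0,0,0,255]]]' >/dev/null; python3 w.py; python3 pr.py pics/p8.png 0.058; python3 - <<'E'
from workcell import bot
import cv2
c=bot.camera("wrist");cv2.imwrite("pics/wrist8.png",cv2.convertScaleAbs(c["img"],alpha=2.2))
E
```

```text
t 10.85 box mm [-42.1 -30.1] z 60.7 toolx ang rel -boxx -0.04 toolz [ 0.0063 -0.0074 -1.    ] F box [-0.87 -0.09] 0.2 grip -0.0004 q [-0.32  0.35 -0.25  0.96 -0.01 -0.17]
```

View pics/p8.png

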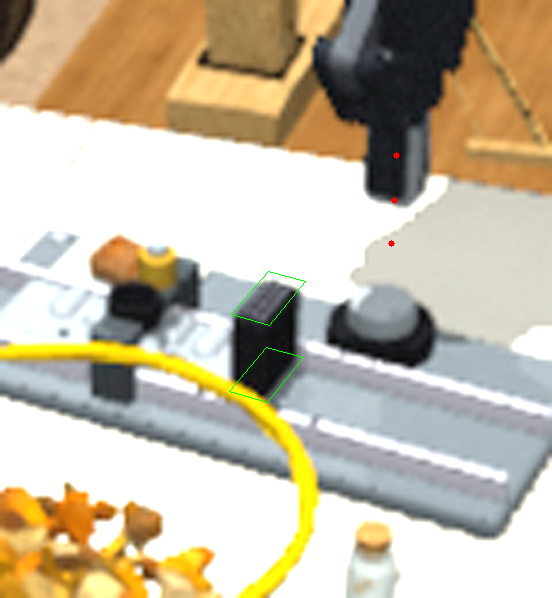

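View pics/wrist8.png

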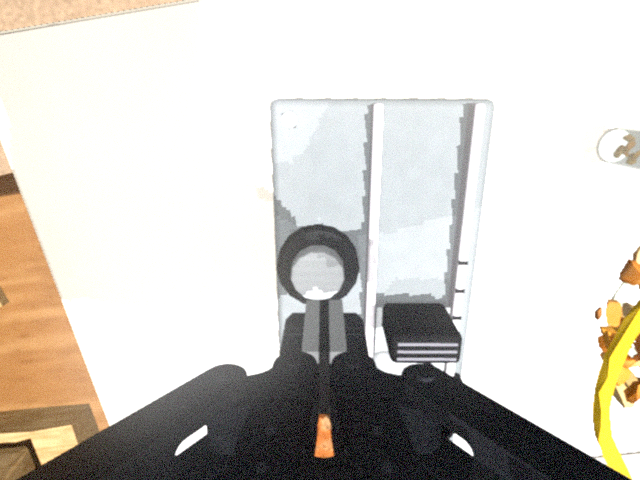

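Side: tab still in the third click, and the finger is above and near the button. Lower.

```bash
python3 -m crank '[[[-2.5,-2,20,0,255],[0,0,16,0,255],[0,0,7,0,255],[0,0,0,0,255]]]' >/dev/null; python3 w.py
```

```text
t 11.45 box mm [-39.8 -29.6] z 16.2 toolx ang rel -boxx 0.19 toolz [ 0.0052 -0.0061 -1.    ] F box [0.23 0.11] 0.47 grip -0.0002 q [-0.32  0.41 -0.3   0.86 -0.   -0.18]
```

```bash
python3 -m crank '[[[0,-2,3,0,255]]]' >/dev/null; python3 w.py; python3 -m crank '[[[0,-1,3,0,255]]]' >/dev/null; python3 w.py; python3 -m crank '[[[0,0,2.5,0,255]]]' >/dev/null; python3 w.py;  python3 -m crank '[[[0,0,2.5,0,255]]]' >/dev/null; python3 w.py
```

```text
t 11.57 box mm [-39.2 -31.5] z 13.7 toolx ang rel -boxx 0.23 toolz [ 0.0063 -0.0063 -1.    ] F box [-0.5  -1.09] 0.42 grip -0.0001 q [-0.32  0.41 -0.3   0.85 -0.   -0.18]
t 11.7 box mm [-38.8 -32.6] z 11.0 toolx ang rel -boxx 0.23 toolz [ 0.0072 -0.0067 -1.    ] F box [-0.73  0.05] 0.6 grip -0.0003 q [-0.32  0.42 -0.3   0.84 -0.   -0.18]
t 11.82 box mm [-38.6 -32.8] z 8.7 toolx ang rel -boxx 0.22 toolz [ 0.0076 -0.0068 -0.9999] F box [-1.45  0.06] 2.36 grip 0.0001 q [-0.32  0.42 -0.31  0.84 -0.   -0.18]
t 11.95 box mm [-38.6 -32.8] z 6.4 toolx ang rel -boxx 0.22 toolz [ 0.0077 -0.0067 -0.9999] F box [-1.64  0.38] 4.01 grip -0.0 q [-0.32  0.42 -0.31  0.83 -0.   -0.18]
```

```bash
python3 -m crank '[[[0,0,2,0,255]]]' >/dev/null; python3 w.py; python3 -m crank '[[[0,0,2,0,255]]]' >/dev/null; python3 w.py
```

```text
t 12.07 box mm [-38.6 -32.8] z 4.6 toolx ang rel -boxx 0.22 toolz [ 0.0079 -0.0066 -0.9999] F box [-1.54  1.53] 4.33 grip -0.0001 q [-0.32  0.43 -0.31  0.83 -0.   -0.18]
t 12.2 box mm [-38.5 -32.8] z 3.9 toolx ang rel -boxx 0.22 toolz [ 0.0084 -0.0068 -0.9999] F box [-7.41  0.79] 23.27 grip -0.0 q [-0.32  0.43 -0.31  0.82 -0.   -0.18]
```

Bottomed out (force jumped to 23 N after a 6 mm stroke). Release and rise, then check.

```bash
python3 -m crank '[[[0,0,-8,0,255],[0,0,-20,0,255],[0,0,-40,0,255],[0,0,-50,0,255],[30,0,-50,0,255],[50,0,0,0,255],[50,-30,0,0,255],[0,-50,0,0,255],[0,-50,0,0,255],[0,0,0,0,255]]]' >/dev/null; python3 w.py; python3 pr.py pics/p9.png 0.058; python3 - <<'E'
from workcell import bot
import cv2,numpy as np
from h import *
c=bot.camera("top");i=cv2.resize(c["img"][165:310,330:420],None,fx=4,fy=4,interpolation=cv2.INTER_CUBIC)
cv2.imwrite("pics/top9.png",cv2.convertScaleAbs(i,alpha=1.6))
d=c["depth"];v,u=np.mgrid[0:480,0:640]
W=(np.stack([(u-c["cx"])/c["fx"]*d,(v-c["cy"])/c["fy"]*d,d],-1)-c["t"])@c["R"]
th=np.radians(-8.3);R=np.array([[np.cos(th),-np.sin(th)],[np.sin(th),np.cos(th)]])
B=(W[...,:2]-[.5197,-.1342])@R
ss=(d>0)&(abs(B[...,1]-.02)<.014)&(abs(B[...,0]+.03)<.05)&(W[...,2]>.048);ss&=W[...,2]<.07
x=B[...,0][ss];print("tab",x.min(),x.max(),np.mean(x),ss.sum(),"joint",(x.min()+x.max())/2+.07)
ss=(d>0)&(W[...,2]>.03)&(W[...,2]<.04)&(abs(B[...,0]+.04)<.02)&(abs(B[...,1]+.032)<.02);print("btn",B[ss].mean(0),W[...,2][ss].mean(),ss.sum())
a,b=c["img"],np.load("top0.npz")["img"]
for n,(x0,y0,x1,y1) in dict(amber=(379,186,399,212),tin=(160,255,240,315),vial=(305,272,323,290),loose=(250,268,272,286)).items():
    print(n,np.abs(a[y0:y1,x0:x1].astype(int)-b[y0:y1,x0:x1]).mean().round(1))
E
```

```text
t 13.45 box mm [-170.8 -165.6] z 176.8 toolx ang rel -boxx 0.39 toolz [ 0.0146 -0.0113 -0.9998] F box [-1.27  1.65] 0.26 grip -0.0002 q [-0.7   0.1  -0.25  1.2   0.   -0.56]
tab -0.019494517284802768 -0.0037637461941252173 -0.011860882103813393 121 joint 0.058370868260536016
btn [-0.03960018 -0.0319138 ] 0.03315079037117248 145
amber 3.1
tin 2.7
vial 3.0
loose 3.1
```

View pics/p9.png

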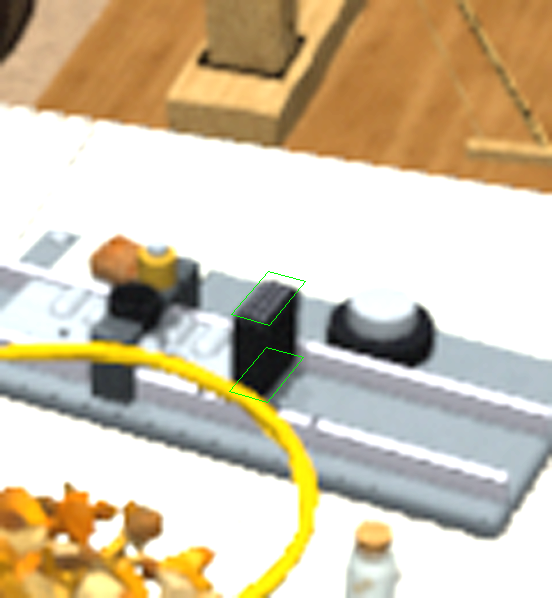

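View pics/top9.png

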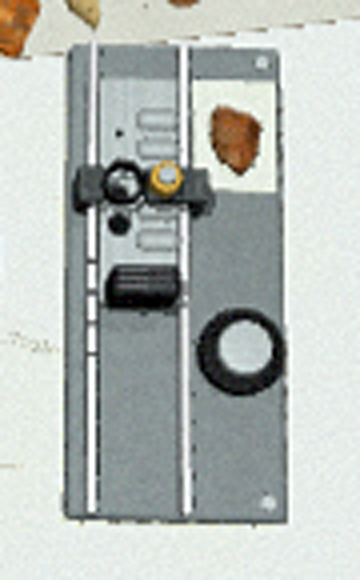

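The tab measures j≈0.058, the button is back up at 33 mm, and the amber, tin, vial and loose lump match their start pictures. The robot is clear, so I'm handing in.

```bash
python3 -m crank '[[[0,0,0,0,255],[0,0,0,0,255]]]' >/dev/null; python3 -c "
from workcell import bot; print(bot.job_done())"
```

```text
the job is handed in; nothing more can be done
None
```

The slide is in the third click and the lamp button has been pressed and released, in that order. I handed the job in at about 13.7 s.

**Slide:** I pushed the tab with the shut fingertips, one ridge at a time, and stopped when it snapped into the third click. The last top-view depth measurement put it at 0.0584 m (target 0.058). The side view agreed.

**Button:** I pressed it to its stop. The force rose to about 4.3 N over the spring, then jumped to 23 N at the stop, under the 40 N limit. Afterwards its top measured 33 mm, the same as at the start.

**Other things:** The amber, tin, vial and loose lump showed no change between the first and last top pictures, apart from image noise. The robot ended clear of everything.

**What disagreed:**
- **Fingertip position:** The fingers really end about 24 mm short of the reported TCP.
- **First push:** Because of that offset, the first push slid along the top of the tab instead of its back, at about 3.5 N. That moved the tab at most about 3 mm, around the end of its free play. I backed off, measured the true tip in the wrist and side views, and pushed again lower.
- **Start position:** The tab began at about 0.008 m, not at 0.
- **Drift:** The tool also drifted and tilted slightly, by up to 2 degrees, during the moves.

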